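# Push the loaded cuvette rack home into the locating bracket

## Task

Push the teal cuvette rack along the bench with the fingertips into the corner of the aluminium locating bracket, so that its long side lies flat against the long fence and its end is against the short stop. Only push it: do not pick the rack up or tip it, keep its three cuvettes in their pockets, and leave the other things on the bench where they stand. Leave the rack fully home at rest and draw the hand away.

Things in the scene. Friction and masses are not known exactly. Their poses are not given: they have to be found in the camera images.
- rack: loose teal cuvette rack, 110 long (its y) x 34 wide (its x) x 26 mm high, 0.1 to 0.2 kg, on the bench. Origin: centre of its underside; z up. Sides and ends are flat and upright. Six pockets along y, 14 mm wide, 21 mm deep; three hold a cuvette, the end ones are empty. Pushed low at the middle of a long side it swings flat against the fence. Starts within 0.35 rad of the fence's direction.
- bracket: aluminium L bracket fixed to the bench. Origin: inside corner at bench level; z up. Fence (long leg): inner face x = 0, from the corner 105 mm along -y. Stop (short leg): inner face y = 0, from the corner 40 mm along -x. Both 12 mm thick outwards, 20 mm high; a 5 mm high foot with screws behind the fence reaches x = +40 mm. The rack comes from the open -x (robot's), -y side.
- home (a point): point on the bracket at bench level (-17, -55 mm in its frame, same axes) where the rack's origin is when the rack is fully home; the rack's end then stands 5 mm past the free end of the fence. At the start the rack is 28 to 53 mm from there towards -x and 20 to 43 mm towards -y.
- sample_0: clear cuvette 12 x 12 x 45 mm, about 12 g, standing loosely in a pocket of the rack 27 mm along the rack's +y; its top is 50 mm above the bench. Origin: centre of its underside.
- sample_1: the same, 9 mm along the rack's +y.
- sample_2: the same, 27 mm along the rack's -y.
- vial: bystander: clear vial with a white cap, 27 mm across, 57 mm high, behind the bracket near its corner. Origin: centre of its underside, as for the others.
- lens_tube: bystander: short black tube, 30 mm across, 25 mm high, to the right of the work.
- beaker: bystander: beaker with yellow contents, about 60 mm across, 79 mm high, to the left of the bracket.
- slide_box: bystander: white box, 34 x 82 x 33 mm high, to the right of the work.
- dropper: bystander: brown dropper bottle, 33 mm across, 99 mm high, behind and left of the bracket.

How it is judged:
By the outcome, as a careful person would: the job done as asked, in the order asked, and still so for the second after the job is handed in, with the robot touching nothing.
It also fails if it takes over 50 s, if anything falls off the work surface, if the arm or the gripper's body presses on something with over 40 N, if the wrist force passes 120 N, or if a joint passes its speed limit or range.

## Robot

A 6-joint arm with a two-finger parallel gripper is mounted at the origin on a cart in front of the work surface, level with it; the furniture and walls round the work are solid. World frame = base frame: x ahead of the robot, y to its left, z up, the work surface at z = 0. Lengths are in m, angles in rad, forces in N, time in s.
With the tool pointing down it reaches from about 0.375 to 0.9 m from the base axis. Payload 3.1 kg.
Tool frame: the origin (TCP) lies midway between the tips of the shut fingers; the grasp point (between the pads) lies 19 mm behind it; z points along the fingers, y is the direction in which the jaws open and shut (so a half turn about z gives the same grasp; the last joint's range is limited). The gripper opens to 87 mm and grips with 3 to 60 N. Pads are 19 mm wide; open, the fingers measure 117 mm over their backs; the gripper's body (75 mm by 190 mm) begins 51 mm behind the grasp point.
Start: joints at [1.075, 0.527, 1.433, -0, 1.181, -0.178], TCP at [0.195, 0.594, 0.223] pointing down, gripper open.
Joint ranges: [-3.08, 3.08], [-0.75, 2.2], [0.22, 2.44], [-1.43, 4.57], [0, 2.65], [-2.85, 2.85]. Speed limits (rad/s): [2.79, 2.79, 3.14, 3.14, 3.14, 3.14].

## Interface

Orientations are given as a unit quaternion [x, y, z, w].
In Python, from rig import robot gives the robot as it stands.
- The arm moves only by the tool move_arm, never from a script. Its argument "rows" is one flat list of numbers, 7 for each row, row after row: the shift along the world's x, y, z in mm, then the turn, a rotation vector about the world's x, y, z in rad, then the closure, from 0 (fully open) to 1 (shut). A call has 1 to 12 rows; each row shifts and turns the commanded pose from where the row before left it; what a row does not reach is not made up. A row lasts 1/10 s, in which the tool goes at most 50 mm and 8.59 degrees, less where a joint would pass 70% of its speed; a pose out of reach is approached as far as the arm can. A call with a gripper value outside its range is refused whole. The fingers move at their own pace and stop on an object; "grip_force" is the grip in N (left out, the last holds). Time passes only in rows, so rows that do not move let the fingers close. It gives the time, the measured TCP pose, the force and the opening at its end, in the units of the state.
- robot.get_obs(): the state, without advancing time (a new reading comes with each control period).
- robot.camera(name): name is "scene" or "side" or "wrist"; returns a dict with "color" (400x640x3 uint8, red, green, blue), "z_map" (400x640 float32, m along the optical axis (not along the pixel's ray), 0 where there is no reading), "camera_matrix" (3x3 intrinsics, pixels), "distortion" ([k1, k2, p1, p2, k3] as OpenCV has them; the pictures are not rectified), "R" (3x3) and "t" (3): a world point X has camera coordinates R X + t; the wrist camera has in their place "tool_from_camera" (4x4, takes a point from camera to tool coordinates, whose origin is the TCP and whose axes are the flange's). Camera axes: x right, y down, z forward; pixel columns grow to the right and rows downward; lengths in m; the calibration is good to about 2 mm. A picture is of the moment at which its call begins: read the wrist's pose just before it.
- robot.hand_in(): hands the job in, once; it reports no verdict.
Trained networks look in the newest picture that a camera, given by its name, has taken for a name from the list of things; names that differ only in an ending like _2 or _b are one class to them, and where a whole thing is asked for, a point or a joint stands for the part that bears it (a point fixed in the world has none). Each returns a list of dicts, best first, with "conf" (0 to 1); they miss things now and then, are a little off and sometimes report something else, mostly with a low value. They report only what shows in the picture. A call takes as long as a camera call.
- robot.search_frame(camera, thing): "at" ([column, row] in pixels, amid what is visible of it).
- robot.spot_point(camera, thing): "at" ([column, row] in pixels: a listed point, or the origin of a listed thing).
The state is a dict: "time": time; "q": joint angles; "joint_velocities": joint speeds; "joint_torque": joint torques, N m; "position": TCP position; "tool_rot": TCP orientation; "ft_force": force on the tool from outside, world axes, zero at the start; "moment": the same for the moment, N m; "grip_width": finger opening in m.
Only numpy, scipy, OpenCV 4.12 (cv2) and the standard library are available. Lean on these libraries where they do the work, as an engineer would, in place of code of your own. Each camera call takes 0.05 s, during which the arm holds its last target.

## Working session

There is one attempt and no reset: what is moved stays moved. The work goes in short steps, Python scripts to look and compute and a tool call to move; the robot and the scene stay as the last step left them, time stands still between calls to the robot, and variables do not carry over. Pictures are saved under pics/ and viewed, and the job is handed in when it is done.

Besides the shell and the picture viewer there is one more tool, called after ">>>" as name(argument=value, ...) on one line, values as JSON. move_arm: Moves the arm, as the interface text tells. Its arguments: {"type":"object","properties":{"rows":{"type":"array","items":{"type":"number"}},"grip_force":{"type":"number"}},"required":["rows"]}

```bash
ls; mkdir -p pics; cat > h.py <<'E'
import numpy as np, cv2
from rig import robot
def cam(n,save=None):
    c=robot.camera(n)
    if save: cv2.imwrite('pics/'+save+'.png',c['color'][:,:,::-1])
    return c
def Rt(c,obs=None):
    if 'R' in c: return np.array(c['R']),np.array(c['t'])
    from scipy.spatial.transform import Rotation as Ro
    T=np.eye(4);T[:3,:3]=Ro.from_quat(obs['tool_rot']).as_matrix();T[:3,3]=obs['position']
    M=np.linalg.inv(T@np.array(c['tool_from_camera']));return M[:3,:3],M[:3,3]
def onplane(c,px,z,obs=None):
    R,t=Rt(c,obs)
    p=cv2.undistortPoints(np.array(px,float).reshape(-1,1,2),np.array(c['camera_matrix']),np.array(c['distortion']))[:,0]
    d=np.c_[p,np.ones(len(p))]@R
    o=-R.T@t
    return o+d*((z-o[2])/d[:,2])[:,None]
def cloud(c,obs=None):
    R,t=Rt(c,obs);z=np.array(c['z_map'])
    v,u=np.mgrid[:z.shape[0],:z.shape[1]]
    p=cv2.undistortPoints(np.c_[u.ravel(),v.ravel()].astype(float).reshape(-1,1,2),np.array(c['camera_matrix']),np.array(c['distortion']))[:,0]
    X=np.c_[p,np.ones(len(p))]*z.ravel()[:,None]
    W=(X-t)@R
    W[z.ravel()==0]=np.nan
    return W.reshape(z.shape+(3,))
E
python3 - <<'E'
from h import *
o=robot.get_obs();print(o)
for n in ['scene','side','wrist']:
    c=cam(n,n+'0')
    for t in ['rack','bracket','home','vial','lens_tube','beaker','slide_box','dropper']:
        for d in robot.spot_point(n,t)[:1]:
            print(n,t,d,onplane(c,[d['at']],0,o).round(4))
E
```

```text
pics
{'time': 0.0, 'q': array([ 1.07446368e+00,  5.28445626e-01,  1.43390636e+00, -1.23401193e-05,
        1.18135940e+00, -1.78492048e-01]), 'joint_velocities': array([-2.31769306e-04, -1.37633500e-03, -1.74627058e-03,  5.62184905e-04,
       -1.53911766e-03,  5.22116473e-05]), 'joint_torque': array([-2.95127656e-04, -4.40045857e+01, -1.76592028e+01,  6.33445638e-02,
        5.82713750e-02, -1.56056835e-04]), 'position': array([0.1949426 , 0.59305756, 0.22158295]), 'tool_rot': array([ 1.58249798e-01,  9.87398541e-01, -1.00151904e-03, -3.45314497e-04]), 'ft_force': array([ 0.24951018, -0.06098839, -0.07450803]), 'moment': array([-0.04003587, -0.02386866,  0.07757753]), 'grip_width': 0.08685265076935784}
scene rack {'at': [320.5, 222.5], 'conf': 0.94} [[ 0.5645 -0.3594  0.    ]]
scene bracket {'at': [327.8, 196.2], 'conf': 0.65} [[ 0.6619 -0.3088  0.    ]]
scene home {'at': [334.1, 208.3], 'conf': 0.6} [[ 0.6279 -0.3517  0.    ]]
scene vial {'at': [317.7, 175.1], 'conf': 0.69} [[ 0.7315 -0.2248  0.    ]]
scene lens_tube {'at': [390.7, 261.6], 'conf': 0.61} [[ 0.5423 -0.5462  0.    ]]

[... 154 characters left out ...]
  ]]
scene dropper {'at': [294.9, 167.3], 'conf': 0.66} [[ 0.7299 -0.1461  0.    ]]
side rack {'at': [339.1, 213.0], 'conf': 0.97} [[ 0.5645 -0.3625  0.    ]]
side bracket {'at': [288.6, 212.3], 'conf': 0.61} [[ 0.6522 -0.2994  0.    ]]
side home {'at': [316.5, 209.2], 'conf': 0.94} [[ 0.6112 -0.3444  0.    ]]
side vial {'at': [233.3, 217.8], 'conf': 0.63} [[ 0.7321 -0.2149  0.    ]]
side lens_tube {'at': [387.5, 183.4], 'conf': 0.59} [[ 0.5378 -0.5292  0.    ]]
side beaker {'at': [326.9, 210.9], 'conf': 0.49} [[ 0.5897 -0.3529  0.    ]]
side slide_box {'at': [424.4, 202.7], 'conf': 0.68} [[ 0.434  -0.5091  0.    ]]
side dropper {'at': [200.4, 235.8], 'conf': 0.7} [[ 0.7419 -0.1343  0.    ]]
```

View pics/scene0.png

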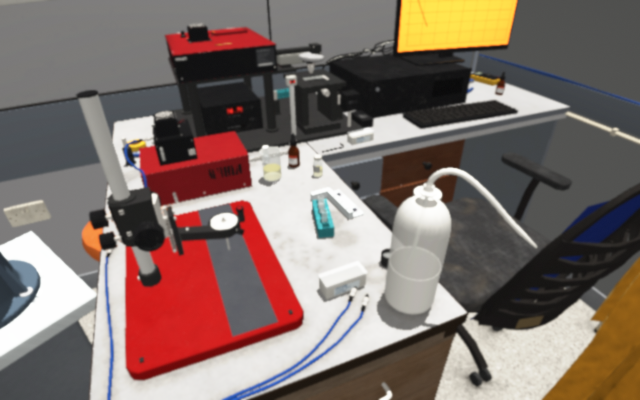

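View pics/side0.png

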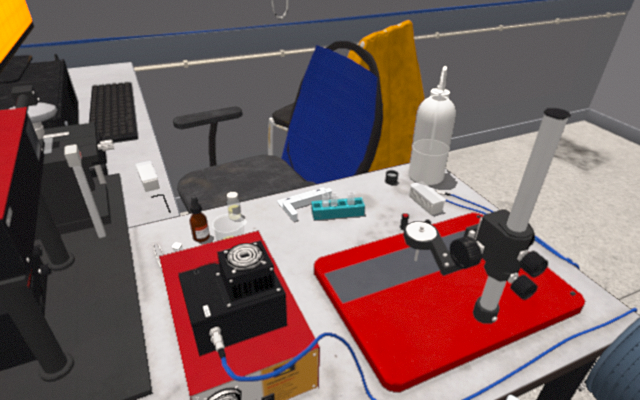

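```bash
python3 - <<'E'
from h import *
o=robot.get_obs()
c=cam('scene'); 
im=c['color'][140:320,230:430]; cv2.imwrite('pics/sc_crop.png',cv2.resize(im[:,:,::-1],None,fx=3.3,fy=3.3,interpolation=cv2.INTER_CUBIC)[:600])
R,t=Rt(c);print(-R.T@t)
c=cam('side');R,t=Rt(c);print(-R.T@t)
im=c['color'][120:300,180:440]; cv2.imwrite('pics/si_crop.png',cv2.resize(im[:,:,::-1],None,fx=3,fy=3,interpolation=cv2.INTER_CUBIC)[:600])
E
```

```text
[ 0.02261607 -0.7734333   0.50376812]
[0.17364825 0.26844191 0.55418046]
```

View pics/sc_crop.png

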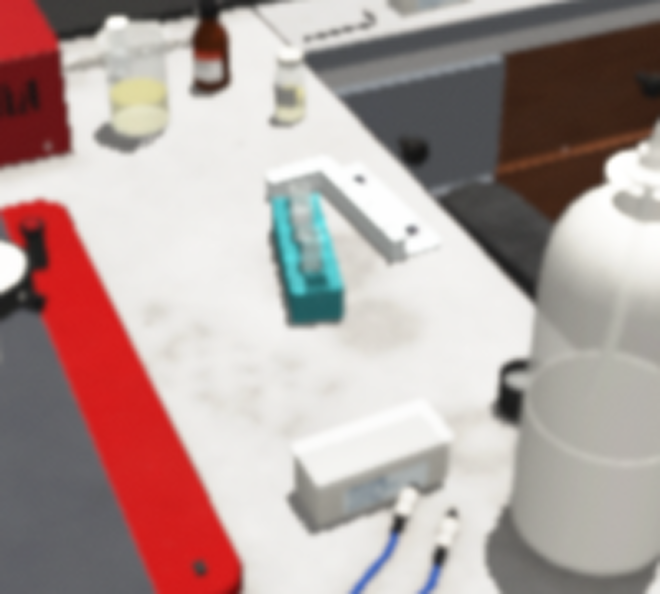

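View pics/si_crop.png

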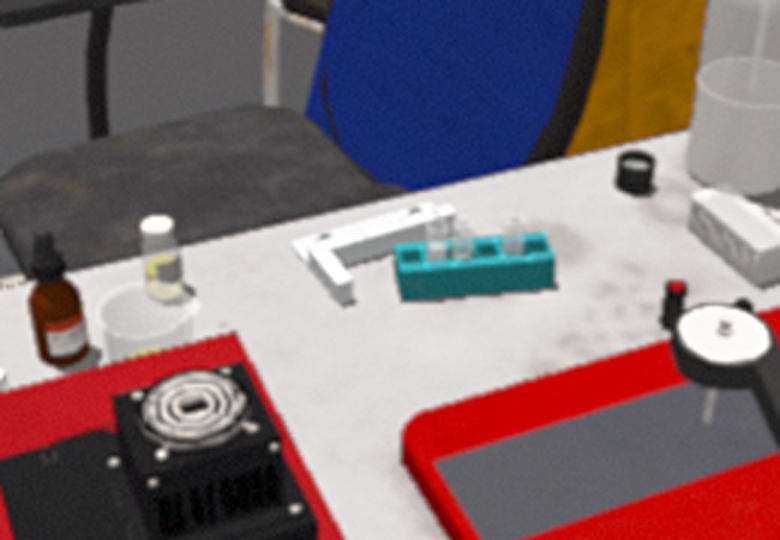

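View pics/wrist0.png

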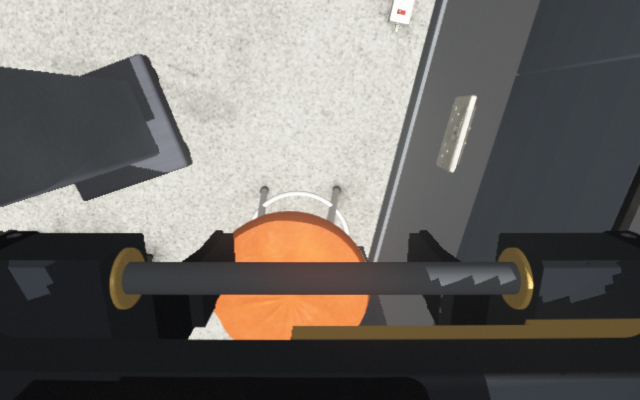

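```bash
python3 - <<'E'
from h import *
S=[cloud(cam(n)) for n in ['scene','side']]
H=np.zeros((80,64))-1
for W in S:
    P=W.reshape(-1,3);P=P[np.isfinite(P).all(1)]
    P=P[(P[:,2]>-.05)&(P[:,2]<.8)]
    i=((P[:,0]+0.2)/.02).astype(int);j=((P[:,1]+.8)/.02).astype(int)
    k=(i>=0)&(i<64)&(j>=0)&(j<80)
    np.maximum.at(H,(j[k],i[k]),P[k,2])
# rows y from + to -
print('     x cm from -20 step 4; heights in cm')
H2=H.reshape(40,2,32,2).max((1,3))
print('      '+' '.join('%3d'%(-20+4*i) for i in range(32)))
for j in range(39,-1,-1): print('%5d '%(-80+4*j)+' '.join('  .' if h<-.5 else '%3d'%round(h*100) for h in H2[j]))
E
```

```text
x cm from -20 step 4; heights in cm
      -20 -16 -12  -8  -4   0   4   8  12  16  20  24  28  32  36  40  44  48  52  56  60  64  68  72  76  80  84  88  92  96 100 104
   76   .   .   .   .   .   .   .   .   .   .   .   .   .  22  34  42   .   .   .   .   .   .   .   .   .   .   .   .   .   .   .   .
   72   .   .   .   .   .   .   .   .   .   .   .   .   .   .   .  42  42  42   .   .   .   .   .   .   .   .   .   .   .   .   .   .
   68   .   .   .   .   .   .   .   .   .   .   .   .   .   .   .  44  18  42  42  42   .   .   .   .   .   .   .   .   .   .   .   .
   64   .   .   .   .   .   .   .   .   .   .   .   .   .   .   .  44  44  43  42  42  42  40   .   .   .   .   .   .   .   .   .   .
   60   .   .   .   .   .   .   .   .   .   .   .   .   .   .   .   .   .  43  43   0  41  41  41   .   .   .   .   .   .   .   .   .
   56   .   .   .   .   .   .   .   .   .   .   .   .   .   .   .   .   .   .   .   0   0   0  41  40  40   .   .   .   .   .   .   .
   52   .   .   .   .   .   .   .   .   .   .   .   .   .   .   .   .   .   .   0   0   0   0   0  38  40  40  39   .   .   . 
[... 3729 characters left out ...]
 .   .   .   .   .   .   .   .
  -64   .   .   .   .   .   .   .   .   .   .   .   .   0   0   0  16  23  26  17   0   .   .   .   .   .   .   .   .   .   .   .   .
  -68   .   .   .   .   .   .   .   .   .   .   .   .   .   .   0   0  19  26   0   .   .   .   .   .   .   .   .   .   .   .   .   .
  -72   .   .   .   .   .   .   .   .   .   .   .   .   .   .   .   .   0  24   0   .   .   .   .   .   .   .   .   .   .   .   .   .
  -76   .   .   .   .   .   .   .   .   .   .   .   .   .   .   .   .   .  20  19   .   .   .  -1  -2   .   .   .   .   .   .   .   .
  -80   .   .   .   .   .   .   .   .   .   .   .   .   .   .   .   .   .   .  16   .   .   .   7  13  10   1  -4   .   .   .   .   .
```

>>> move_arm(rows=[17, -24, 32, 0, 0, 0, 0, 17, -24, 32, 0, 0, 0, 0, 17, -24, 32, 0, 0, 0, 0, 17, -24, 32, 0, 0, 0, 0, 17, -24, 32, 0, 0, 0, 0, 17, -24, 20, 0, 0, 0, 0])

```text
time: 2.15
position: [0.2983, 0.4492, 0.4055]
tool_rot: [0.158, 0.987, 0.002, 0.001]
ft_force: [-0.6, 0.5, -0.2]
grip_width: 0.0871
```

>>> move_arm(rows=[21, -37, 0, 0, 0, 0, 0, 21, -37, 0, 0, 0, 0, 0, 21, -37, 0, 0, 0, 0, 0, 21, -37, 0, 0, 0, 0, 0, 21, -37, 0, 0, 0, 0, 0, 21, -37, 0, 0, 0, 0, 0, 21, -37, 0, 0, 0, 0, 0, 21, -37, 0, 0, 0, 0, 0, 21, -37, 0, 0, 0, 0, 0, 21, -37, 0, 0, 0, 0, 0, 21, -37, 0, 0, 0, 0, 0, 21, -37, 0, 0, 0, 0, 0])

```text
time: 3.35
position: [0.5498, 0.0041, 0.4027]
tool_rot: [0.158, 0.987, 0.0, 0.0]
ft_force: [0.4, -0.0, -0.1]
grip_width: 0.0873
```

>>> move_arm(rows=[0, -45, 0, 0, 0, 0, 0.5, 0, -45, 0, 0, 0, 0, 0.5, 0, -45, 0, 0, 0, 0, 0.5, 0, -45, 0, 0, 0, 0, 0.5, 0, -45, -10, 0, 0, 0, 0.5, 0, -45, -20, 0, 0, 0, 0.5, 0, 0, 0, 0, 0, 0, 0.5])

```text
time: 4.05
position: [0.5476, -0.2694, 0.3688]
tool_rot: [0.161, 0.987, -0.0, -0.003]
ft_force: [0.0, 0.6, 0.2]
grip_width: 0.045
```

```bash
python3 - <<'E'
from h import *
o=robot.get_obs();print(o['q'],o['position'])
c=cam('wrist','w1');print(np.array(c['tool_from_camera']).round(3))
for t in ['rack','bracket','home','sample_0','vial','lens_tube']:
    for d in robot.spot_point('wrist',t)[:2]:
        print(t,d,onplane(c,[d['at']],0,o).round(4))
E
```

```text
[-0.63892746  0.38395024  1.26696231 -0.0023635   1.49510432 -1.88545585] [ 0.54757981 -0.2694047   0.36884886]
[[-0.    -0.966 -0.259  0.069]
 [ 1.    -0.    -0.     0.   ]
 [ 0.    -0.259  0.966 -0.161]
 [ 0.     0.     0.     1.   ]]
rack {'at': [269.3, 186.8], 'conf': 0.89} [[ 0.571  -0.3625  0.    ]]
bracket {'at': [322.4, 226.5], 'conf': 0.95} [[ 0.6595 -0.3046  0.    ]]
bracket {'at': [149.2, 133.6], 'conf': 0.7} [[ 0.4362 -0.5054  0.    ]]
home {'at': [286.1, 215.6], 'conf': 0.56} [[ 0.6237 -0.3537  0.    ]]
sample_0 {'at': [273.7, 187.6], 'conf': 0.65} [[ 0.5744 -0.3564  0.    ]]
sample_0 {'at': [283.3, 196.0], 'conf': 0.64} [[ 0.5919 -0.3468  0.    ]]
vial {'at': [323.1, 227.9], 'conf': 0.72} [[ 0.6621 -0.3043  0.    ]]
lens_tube {'at': [157.6, 203.2], 'conf': 0.59} [[ 0.5394 -0.5402  0.    ]]
```

View pics/w1.png

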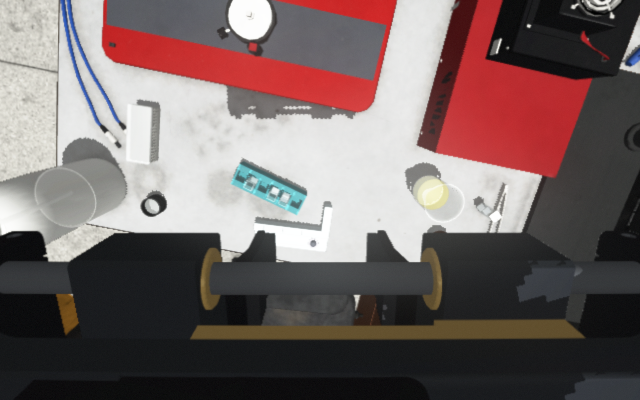

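```bash
cat >> h.py <<'E'
def ortho(c,o,z,x0,x1,y0,y1,s=0.0004):
    # rows: x decreasing, cols: y decreasing (top view, x up, y left)
    xs=np.arange(x1,x0,-s);ys=np.arange(y1,y0,-s)
    X,Y=np.meshgrid(xs,ys,indexing='ij')
    R,t=Rt(c,o)
    P=np.stack([X,Y,np.full_like(X,z)],-1).reshape(-1,3)
    uv,_=cv2.projectPoints(P,cv2.Rodrigues(R)[0],t,np.array(c['camera_matrix'],float),np.array(c['distortion'],float))
    uv=uv.reshape(X.shape+(2,)).astype(np.float32)
    return cv2.remap(c['color'],uv[...,0],uv[...,1],cv2.INTER_CUBIC),xs,ys
def rackpose(c,o,z=0.026,box=(.46,.72,-.48,-.22)):
    I,xs,ys=ortho(c,o,z,*box)
    hsv=cv2.cvtColor(I,cv2.COLOR_RGB2HSV)
    m=((hsv[...,0]>80)&(hsv[...,0]<100)&(hsv[...,1]>90)).astype(np.uint8)
    return I,m,xs,ys
E
python3 - <<'E'
from h import *
o=robot.get_obs()
c=cam('wrist')
for z,n in [(.026,'r'),(.02,'b')]:
    I,m,xs,ys=rackpose(c,o,z)
    cv2.imwrite(f'pics/o1{n}.png',cv2.resize(I[:,:,::-1],None,fx=.9,fy=.9))
    if n=='r':
        m=cv2.morphologyEx(m,cv2.MORPH_CLOSE,np.ones((35,35)))
        k,l,s,_=cv2.connectedComponentsWithStats(m);b=1+s[1:,4].argmax()
        cs,_=cv2.findContours((l==b).astype(np.uint8),0,2)
        r=cv2.minAreaRect(max(cs,key=cv2.contourArea));print(r, 'world',xs[0]-r[0][1]*.0004,ys[0]-r[0][0]*.0004,'size mm',np.array(r[1])*.4)
W=cloud(c,o)
P=W.reshape(-1,3);k=np.isfinite(P).all(1)&(P[:,0]>.46)&(P[:,0]<.72)&(P[:,1]>-.48)&(P[:,1]<-.22);P=P[k]
print(np.histogram(P[:,2],np.arange(-.01,.06,.004)))
E
```

```text
((347.75, 376.25), (270.11480712890625, 85.55992126464844), 45.0) world 0.5695 -0.3591 size mm [108.04592285  34.22396851]
(array([    0,  2409, 17037,   905,   184,   147,   248,   710,   940,
         659,    67,    35,    43,    40,    79,    29,     0]), array([-0.01 , -0.006, -0.002,  0.002,  0.006,  0.01 ,  0.014,  0.018,
        0.022,  0.026,  0.03 ,  0.034,  0.038,  0.042,  0.046,  0.05 ,
        0.054,  0.058]))
```

View pics/o1b.png

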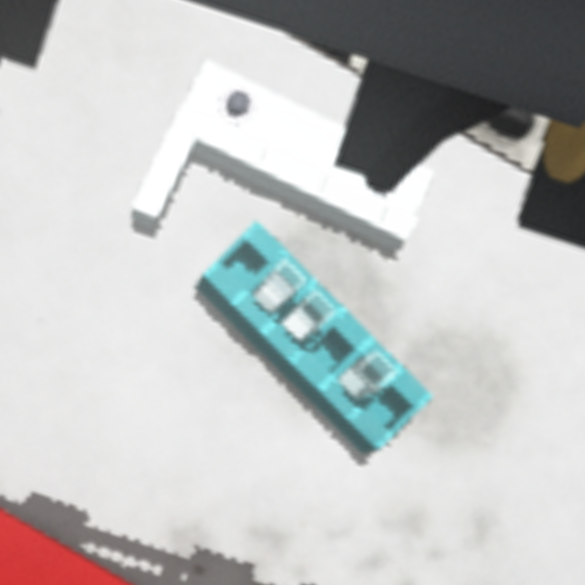

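```bash
python3 - <<'E'
from h import *
o=robot.get_obs()
c=cam('wrist')
I,xs,ys=ortho(c,o,.02,.58,.70,-.41,-.27,.0002)
cv2.imwrite('pics/o2.png',I[:,:,::-1])
for n in ['side','scene']:
    c=cam(n); I,xs,ys=ortho(c,None,.02,.58,.70,-.41,-.27,.0002); cv2.imwrite(f'pics/o2{n}.png',I[:,:,::-1])
    I,m,xs,ys=rackpose(c,None,.026)
    m=cv2.morphologyEx(m,cv2.MORPH_CLOSE,np.ones((25,25)))
    cs,_=cv2.findContours(m,0,2);r=cv2.minAreaRect(max(cs,key=cv2.contourArea));print(n,r,'world',xs[0]-r[0][1]*.0004,ys[0]-r[0][0]*.0004,'size mm',np.array(r[1])*.4)
E
```

```text
side ((276.8522644042969, 366.7959289550781), (164.1715087890625, 164.7896728515625), 47.38594055175781) world 0.5732816284179687 -0.3307409057617188 size mm [65.66860352 65.91586914]
scene ((377.5000305175781, 410.5000305175781), (345.068115234375, 89.09545135498047), 45.0) world 0.5557999877929687 -0.37100001220703127 size mm [138.02724609  35.63818054]
```

View pics/o2.png

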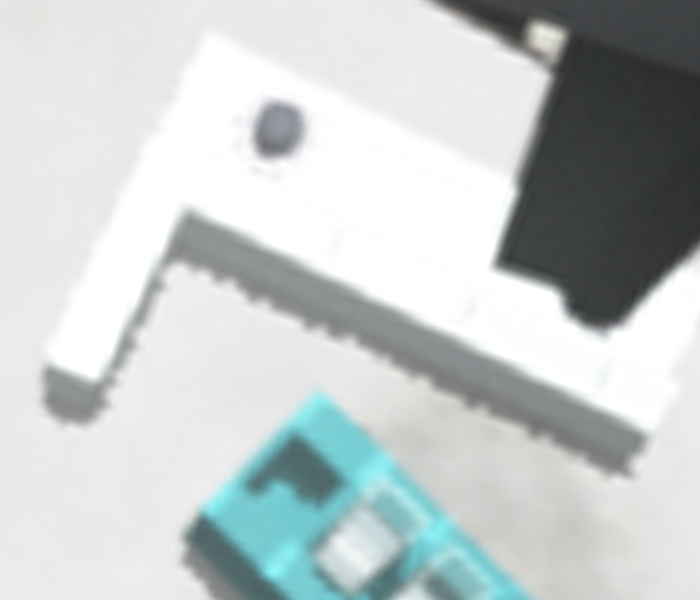

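View pics/o2side.png

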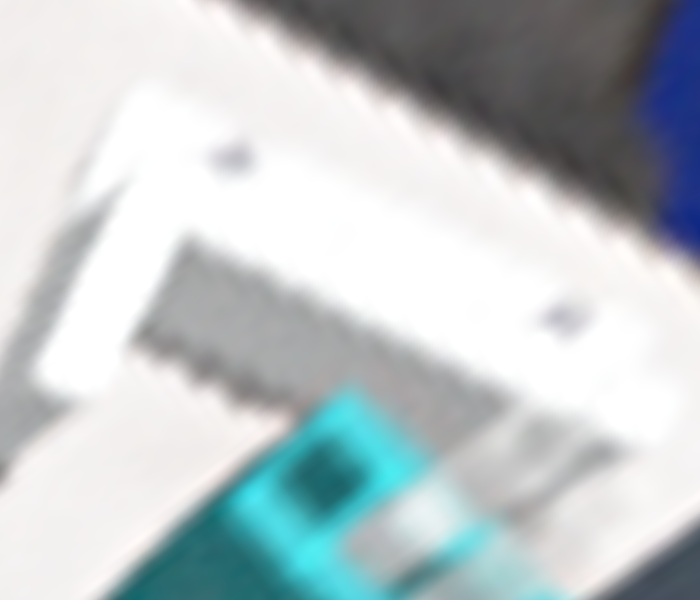

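>>> move_arm(rows=[-11, -22, -20, 0, 0, -0.045, 0.5, -11, -22, -20, 0, 0, -0.045, 0.5, -11, -21, -20, 0, 0, -0.045, 0.5, 0, 0, -45, 0, 0, 0, 0.5, 0, 0, -45, 0, 0, 0, 0.5, 0, 0, -45, 0, 0, 0, 0.5, 0, 0, -45, 0, 0, 0, 0.5, 0, 0, -45, 0, 0, 0, 0.5, 0, 0, -35, 0, 0, 0, 0.5, 0, 0, 0, 0, 0, 0, 0.5, 0, 0, 0, 0, 0, 0, 0.5])

```text
time: 5.7
position: [0.5166, -0.3293, 0.0527]
tool_rot: [0.224, 0.975, 0.0, -0.0]
ft_force: [0.7, 0.7, 0.1]
grip_width: 0.0436
```

```bash
python3 - <<'E'
from h import *
o=robot.get_obs();print(o['position'],o['tool_rot'],o['ft_force'])
c=cam('wrist','w3');c=cam('scene')
im=c['color'][140:320,230:430]; cv2.imwrite('pics/sc3.png',cv2.resize(im[:,:,::-1],None,fx=3.3,fy=3.3,interpolation=cv2.INTER_CUBIC)[:600])
E
```

```text
[ 0.5165751  -0.32930059  0.05272256] [ 2.24286894e-01  9.74523144e-01  8.62314532e-05 -1.51707578e-04] [0.74134141 0.71666791 0.09301461]
```

View pics/w3.png

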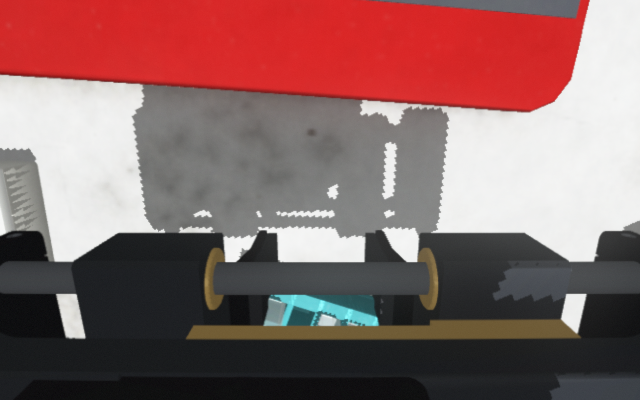

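View pics/sc3.png

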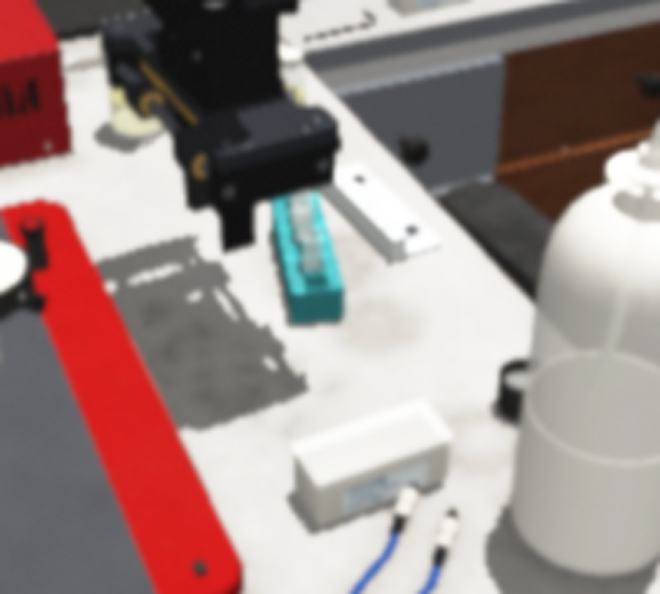

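>>> move_arm(rows=[-1, -3, -22, 0, 0, 0, 0.5, 0, 0, -15, 0, 0, 0, 0.5, 0, 0, -6, 0, 0, 0, 0.5, 0, 0, 0, 0, 0, 0, 0.5, 0, 0, 0, 0, 0, 0, 0.5])

```text
time: 6.3
position: [0.5156, -0.3325, 0.0102]
tool_rot: [0.224, 0.974, -0.0, 0.0]
ft_force: [0.5, 0.1, 0.5]
grip_width: 0.0434
```

>>> move_arm(rows=[5.4, -2.7, 0, 0, 0, 0, 0.5, 5.4, -2.7, 0, 0, 0, 0, 0.5, 3.6, -1.8, 0, 0, 0, 0, 0.5, 3.6, -1.8, 0, 0, 0, 0, 0.5, 3.6, -1.8, 0, 0, 0, 0, 0.5, 3.6, -1.8, 0, 0, 0, 0, 0.5, 3.6, -1.8, 0, 0, 0, 0, 0.5, 3.6, -1.8, 0, 0, 0, 0, 0.5, 3.6, -1.8, 0, 0, 0, 0, 0.5, 3.6, -1.8, 0, 0, 0, 0, 0.5])

```text
time: 7.3
position: [0.5552, -0.3523, 0.0095]
tool_rot: [0.224, 0.974, 0.0, 0.0]
ft_force: [-1.1, -0.9, -0.1]
grip_width: 0.0438
```

```bash
cat >> h.py <<'E'
C=np.array([.6565,-.307]);TH=-.459
def tob(p):
    c,s=np.cos(TH),np.sin(TH);d=np.array(p)[:2]-C
    return np.array([c*d[0]+s*d[1],-s*d[0]+c*d[1]])*1000
def look(k):
    o=robot.get_obs();print('t',o['time'],'tcp b',tob(o['position']).round(1),'z',o['position'][2].round(4),'F',o['ft_force'].round(1))
    a=[]
    for n,(r,c0) in {'scene':((150,270),(270,430)),'side':((160,260),(260,400))}.items():
        c=cam(n);im=c['color'][r[0]:r[1],c0[0]:c0[1]]
        a.append(cv2.resize(im[:,:,::-1],(400,400*im.shape[0]//im.shape[1]),interpolation=cv2.INTER_CUBIC)[:285])
    cv2.imwrite(f'pics/{k}.png',np.hstack([np.pad(x,((0,300-len(x)),(0,0),(0,0))) for x in a]))
E
python3 -c "
from h import *
look('L4')"
```

```text
t 7.3 tcp b [-70.8 -85.5] z 0.0095 F [-1.1 -0.9 -0.1]
```

View pics/L4.png

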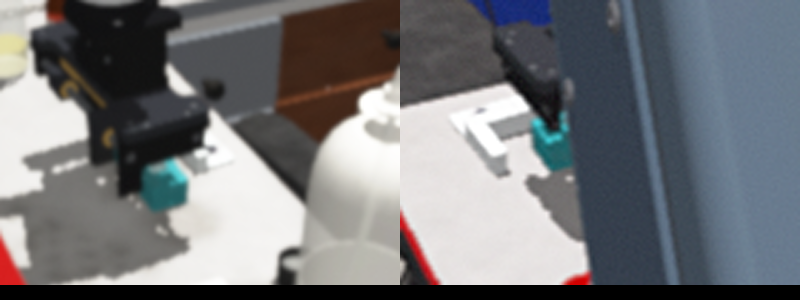

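>>> move_arm(rows=[3.6, -1.8, 0, 0, 0, 0, 0.5, 3.6, -1.8, 0, 0, 0, 0, 0.5, 3.6, -1.8, 0, 0, 0, 0, 0.5, 3.6, -1.8, 0, 0, 0, 0, 0.5, 3.6, -1.8, 0, 0, 0, 0, 0.5, 2.7, -1.3, 0, 0, 0, 0, 0.5, 0, 0, 0, 0, 0, 0, 0.5])

```text
time: 8.1
position: [0.5765, -0.363, 0.0096]
tool_rot: [0.224, 0.974, -0.0, 0.001]
ft_force: [-0.5, 0.4, -0.1]
grip_width: 0.0434
```

>>> move_arm(rows=[0.9, -0.45, 0, 0, 0, 0, 0.5, 0.9, -0.45, 0, 0, 0, 0, 0.5, 0.9, -0.45, 0, 0, 0, 0, 0.5, 0.9, -0.45, 0, 0, 0, 0, 0.5, 0, 0, 0, 0, 0, 0, 0.5])

```text
time: 8.6
position: [0.5793, -0.3643, 0.0096]
tool_rot: [0.224, 0.974, -0.0, 0.0]
ft_force: [-2.1, 0.6, 1.2]
grip_width: 0.0434
```

```bash
python3 -c "
from h import *
look('L5')"
```

```text
t 8.6 tcp b [-43.8 -85.5] z 0.0096 F [-2.1  0.6  1.2]
```

View pics/L5.png

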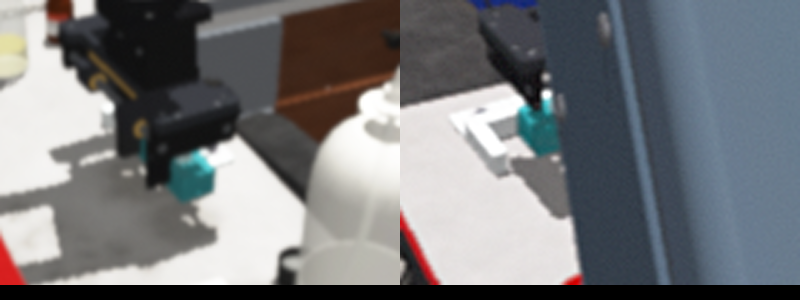

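>>> move_arm(rows=[0.9, -0.45, 0, 0, 0, 0, 0.5, 0.9, -0.45, 0, 0, 0, 0, 0.5, 0, 0, 0, 0, 0, 0, 0.5])

```text
time: 9.0
position: [0.5795, -0.3643, 0.0096]
tool_rot: [0.224, 0.975, 0.001, -0.002]
ft_force: [-5.0, 2.2, 4.1]
grip_width: 0.0438
```

>>> move_arm(rows=[-7, 3.5, 0, 0, 0, 0, 0.5, -12, 6, 0, 0, 0, 0, 0.5, -15, 7.5, 0, 0, 0, 0, 1, -13, -27, 0, 0, 0, 0, 1, -13, -27, 0, 0, 0, 0, 1, -14, -27, 0, 0, 0, 0, 1, 0, 0, 0, 0, 0, 0, 1, 0, 0, 0, 0, 0, 0, 1])

```text
time: 9.8
position: [0.507, -0.43, 0.0095]
tool_rot: [0.225, 0.974, -0.0, 0.001]
ft_force: [0.6, 0.9, 0.6]
grip_width: 0.0046
```

```bash
python3 -c "
from h import *
look('L6')
o=robot.get_obs();print(o['position'],o['grip_width']);c=cam('wrist','w6')"
```

```text
t 9.8 tcp b [ -79.5 -176.5] z 0.0095 F [0.6 0.9 0.6]
[ 0.50732656 -0.42820744  0.00939563] 0.0017917924072717243
```

View pics/L6.png

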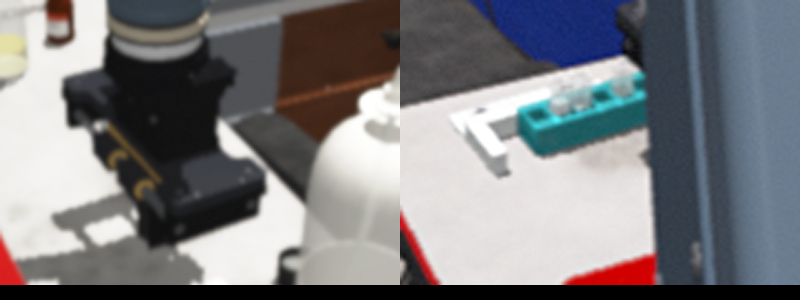

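View pics/w6.png

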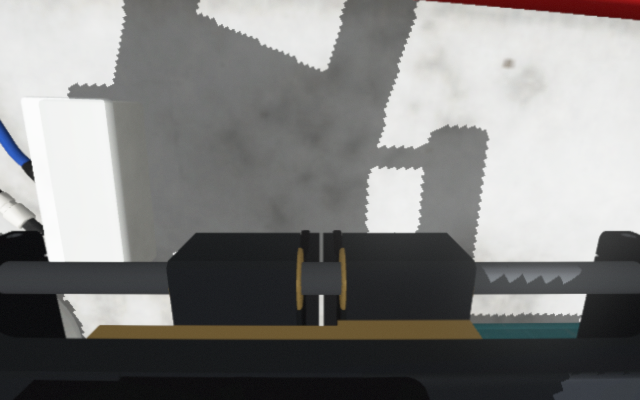

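>>> move_arm(rows=[18, -9, 0, 0, 0, 0, 1, 18, -9, 0, 0, 0, 0, 1, 18, -9, 0, 0, 0, 0, 1, 0, 0, 0, 0, 0, 0, 1, 2.7, 5.4, 0, 0, 0, 0, 1, 2.7, 5.4, 0, 0, 0, 0, 1])

```text
time: 10.55
position: [0.5656, -0.4434, 0.0091]
tool_rot: [0.224, 0.975, 0.001, -0.001]
ft_force: [-0.7, -0.1, 0.1]
grip_width: 0.0005
```

>>> move_arm(rows=[1.8, 3.6, 0, 0, 0, 0, 1, 1.8, 3.6, 0, 0, 0, 0, 1, 1.8, 3.6, 0, 0, 0, 0, 1, 1.8, 3.6, 0, 0, 0, 0, 1, 1.8, 3.6, 0, 0, 0, 0, 1, 1.8, 3.6, 0, 0, 0, 0, 1])

```text
time: 11.15
position: [0.5769, -0.424, 0.0096]
tool_rot: [0.224, 0.975, -0.0, -0.0]
ft_force: [-1.2, -0.7, -0.1]
grip_width: 0.0003
```

```bash
python3 -c "
from h import *
look('L7')"
```

```text
t 11.15 tcp b [ -19.5 -140.2] z 0.0096 F [-1.2 -0.7 -0.1]
```

View pics/L7.png

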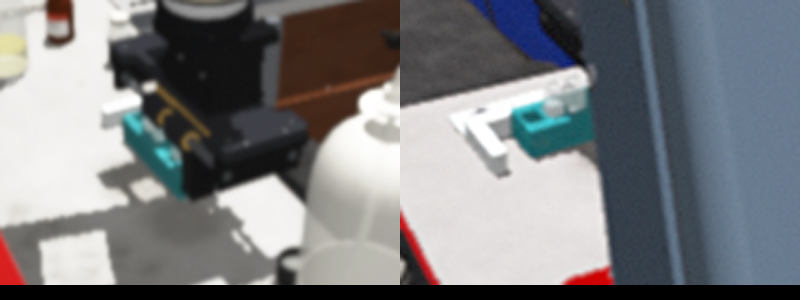

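>>> move_arm(rows=[1.8, 3.6, 0, 0, 0, 0, 1, 1.8, 3.6, 0, 0, 0, 0, 1, 0.9, 1.8, 0, 0, 0, 0, 1, 0.45, 0.9, 0, 0, 0, 0, 1, 0.45, 0.9, 0, 0, 0, 0, 1, 0, 0, 0, 0, 0, 0, 1])

```text
time: 11.85
position: [0.5825, -0.4128, 0.0096]
tool_rot: [0.224, 0.974, 0.0, -0.0]
ft_force: [-1.7, -1.4, 1.0]
grip_width: 0.0003
```

>>> move_arm(rows=[0.45, 0.9, 0, 0, 0, 0, 1, 0.45, 0.9, 0, 0, 0, 0, 1, 0, 0, 0, 0, 0, 0, 1])

```text
time: 12.15
position: [0.5834, -0.4111, 0.0096]
tool_rot: [0.224, 0.974, -0.0, -0.0]
ft_force: [-3.0, -2.8, 2.4]
grip_width: 0.0005
```

>>> move_arm(rows=[0.45, 0.9, 0, 0, 0, 0, 1, 0.45, 0.9, 0, 0, 0, 0, 1, 0, 0, 0, 0, 0, 0, 1])

```text
time: 12.45
position: [0.5843, -0.4092, 0.0096]
tool_rot: [0.224, 0.974, 0.0, -0.0]
ft_force: [-3.2, -1.9, 1.3]
grip_width: 0.0004
```

```bash
python3 -c "
from h import *
look('L8')"
```

```text
t 12.45 tcp b [ -19.5 -123.6] z 0.0096 F [-3.2 -1.9  1.3]
```

View pics/L8.png

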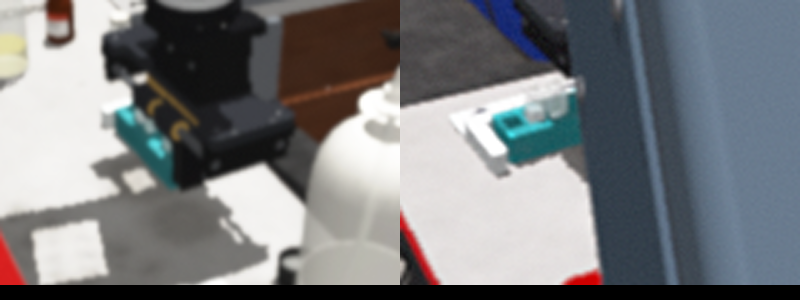

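>>> move_arm(rows=[0.45, 0.9, 0, 0, 0, 0, 1, 0.45, 0.9, 0, 0, 0, 0, 1, 0, 0, 0, 0, 0, 0, 1])

```text
time: 12.85
position: [0.5852, -0.4074, 0.0096]
tool_rot: [0.224, 0.974, -0.0, -0.0]
ft_force: [-3.2, -2.1, 2.0]
grip_width: 0.0005
```

>>> move_arm(rows=[0.45, 0.9, 0, 0, 0, 0, 1, 0.45, 0.9, 0, 0, 0, 0, 1, 0, 0, 0, 0, 0, 0, 1])

```text
time: 13.15
position: [0.586, -0.4056, 0.0095]
tool_rot: [0.224, 0.974, 0.0, -0.0]
ft_force: [-4.6, -2.6, 1.6]
grip_width: 0.0008
```

>>> move_arm(rows=[0.45, 0.9, 0, 0, 0, 0, 1, 0.45, 0.9, 0, 0, 0, 0, 1, 0, 0, 0, 0, 0, 0, 1])

```text
time: 13.45
position: [0.5867, -0.4043, 0.0095]
tool_rot: [0.224, 0.975, -0.0, -0.0]
ft_force: [-4.4, -3.4, 2.4]
grip_width: 0.0004
```

```bash
python3 -c "
from h import *
look('L9')"
```

```text
t 13.45 tcp b [ -19.5 -118.1] z 0.0095 F [-4.4 -3.4  2.4]
```

View pics/L9.png

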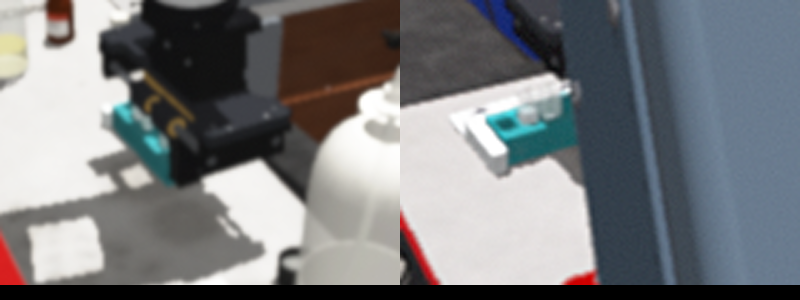

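>>> move_arm(rows=[0.45, 0.9, 0, 0, 0, 0, 1, 0.45, 0.9, 0, 0, 0, 0, 1, 0, 0, 0, 0, 0, 0, 1])

```text
time: 13.85
position: [0.5867, -0.4043, 0.0096]
tool_rot: [0.224, 0.975, -0.002, -0.001]
ft_force: [-6.2, -6.9, 2.2]
grip_width: -0.0002
```

>>> move_arm(rows=[0.45, 0.9, 0, 0, 0, 0, 1, 0, 0, 0, 0, 0, 0, 1, 0, 0, 0, 0, 0, 0, 1])

```text
time: 14.15
position: [0.5867, -0.4043, 0.0096]
tool_rot: [0.224, 0.975, -0.002, -0.001]
ft_force: [-7.8, -8.8, 1.3]
grip_width: 0.0006
```

>>> move_arm(rows=[-3, -6, 0, 0, 0, 0, 1, -7, -14, 0, 0, 0, 0, 1, -10, -20, 10, 0, 0, 0, 1, -20, 10, 30, 0, 0, 0, 0.5, -25, 12, 35, 0, 0, 0, 0.5, -15, 20, 40, 0, 0, 0, 0.5, 0, 35, 30, 0, 0, 0, 0.5, 0, 40, 20, 0, 0, 0, 0.5, 0, 40, 20, 0, 0, 0, 0.5, 0, 35, 20, 0, 0, 0, 0.5, 0, 0, 0, 0, 0, 0, 0.5, 0, 0, 0, 0, 0, 0, 0.5])

```text
time: 15.35
position: [0.5091, -0.2499, 0.2161]
tool_rot: [0.224, 0.975, -0.001, 0.002]
ft_force: [0.1, -0.1, 0.4]
grip_width: 0.0428
```

```bash
python3 - <<'E'
from h import *
o=robot.get_obs();print(o['position'],o['joint_velocities'].round(3))
c=cam('wrist','w10')
I,xs,ys=ortho(c,o,.02,.54,.68,-.43,-.27,.0002)
cv2.imwrite('pics/o10.png',cv2.resize(I[:,:,::-1],None,fx=.8,fy=.8))
look('L10')
E
```

```text
[ 0.50913822 -0.2498868   0.21606598] [-0.025  0.038 -0.005 -0.008 -0.005  0.004]
t 15.4 tcp b [-157.4  -14.7] z 0.2152 F [ 0.5 -0.2  0.2]
```

View pics/w10.png

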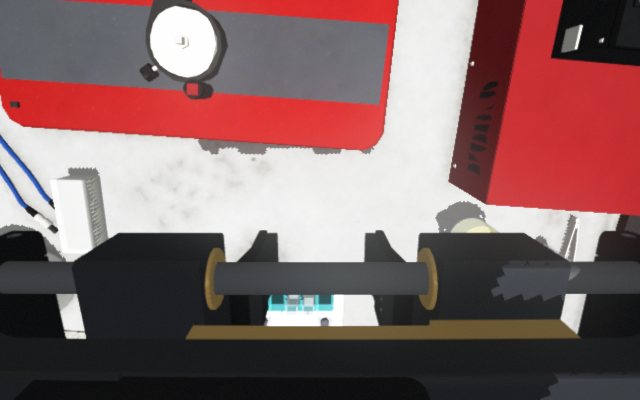

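View pics/o10.png

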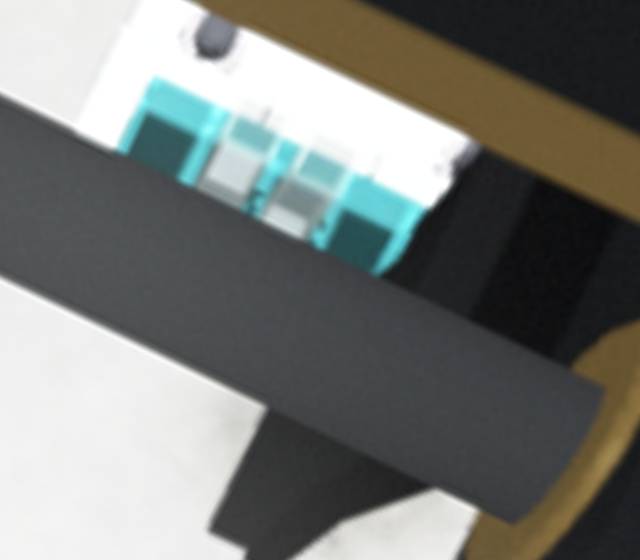

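View pics/L10.png

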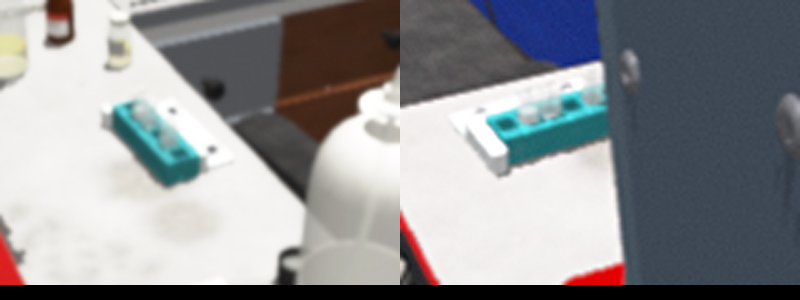

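>>> move_arm(rows=[18, -25, 0, 0, 0, 0, 0.5, 18, -25, -20, 0, 0, 0, 0.5, 18, -25, -30, 0, 0, 0, 0.5, 0, 0, -40, 0, 0, 0, 0.5, 0, 0, -40, 0, 0, 0, 0.5, 0, 0, -40, 0, 0, 0, 0.5, 0, 0, -20, 0, 0, 0, 0.5, 0, 0, -15, 0, 0, 0, 0.5, 0, 0, 0, 0, 0, 0, 0.5, 0, 0, 0, 0, 0, 0, 0.5])

```text
time: 16.5
position: [0.5627, -0.3251, 0.0097]
tool_rot: [0.225, 0.974, -0.0, 0.0]
ft_force: [0.4, -0.2, 0.3]
grip_width: 0.0434
```

```bash
python3 -c "
from h import *
look('L11')"
```

```text
t 16.5 tcp b [-76.1 -57.8] z 0.0097 F [ 0.4 -0.2  0.3]
```

View pics/L11.png

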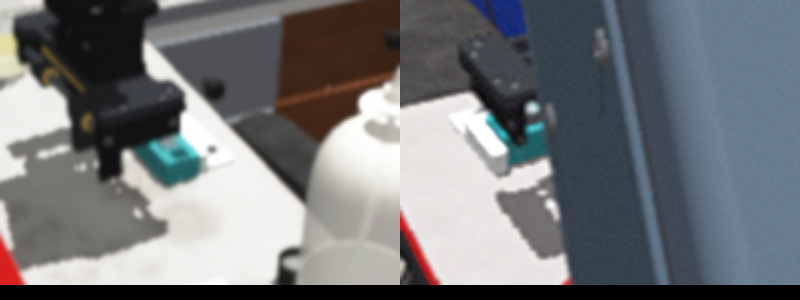

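Advance ~28 mm, then creep until it stalls.

>>> move_arm(rows=[7.2, -3.5, 0, 0, 0, 0, 0.5, 7.2, -3.5, 0, 0, 0, 0, 0.5, 5.4, -2.7, 0, 0, 0, 0, 0.5, 3.6, -1.8, 0, 0, 0, 0, 0.5, 1.8, -0.9, 0, 0, 0, 0, 0.5, 1.8, -0.9, 0, 0, 0, 0, 0.5, 0, 0, 0, 0, 0, 0, 0.5])

```text
time: 17.3
position: [0.5895, -0.3375, 0.0094]
tool_rot: [0.224, 0.974, 0.0, -0.0]
ft_force: [0.2, 0.5, -0.1]
grip_width: 0.0433
```

>>> move_arm(rows=[0.9, -0.45, 0, 0, 0, 0, 0.5, 0.9, -0.45, 0, 0, 0, 0, 0.5, 0, 0, 0, 0, 0, 0, 0.5])

```text
time: 17.6
position: [0.5913, -0.3385, 0.0096]
tool_rot: [0.224, 0.974, -0.0, 0.0]
ft_force: [0.4, -0.5, -0.2]
grip_width: 0.0433
```

>>> move_arm(rows=[0.9, -0.45, 0, 0, 0, 0, 0.5, 0.9, -0.45, 0, 0, 0, 0, 0.5, 0, 0, 0, 0, 0, 0, 0.5])

```text
time: 17.9
position: [0.592, -0.3388, 0.0095]
tool_rot: [0.224, 0.974, 0.0, -0.001]
ft_force: [-3.8, 2.1, 2.7]
grip_width: 0.0434
```

>>> move_arm(rows=[0.9, -0.45, 0, 0, 0, 0, 0.5, 0, 0, 0, 0, 0, 0, 0.5])

```text
time: 18.1
position: [0.592, -0.3387, 0.0094]
tool_rot: [0.224, 0.975, 0.001, -0.002]
ft_force: [-5.6, 2.4, 4.0]
grip_width: 0.0437
```

>>> move_arm(rows=[-5, 2.5, 0, 0, 0, 0, 0.5, -10, 5, 0, 0, 0, 0, 0.5, -15, 7, 0, 0, 0, 0, 0.5, -5, 3, 35, 0, 0, 0, 0.5, 0, 0, 45, 0, 0, 0, 0.5, 0, 0, 45, 0, 0, 0, 0.5, 0, 0, 45, 0, 0, 0, 0.5, 0, 0, 45, 0, 0, 0, 0.5, 0, 0, 45, 0, 0, 0, 0.5, 0, 0, 45, 0, 0, 0, 0.5, 0, 0, 45, 0, 0, 0, 0.5, 0, 0, 0, 0, 0, 0, 0.5])

```text
time: 19.3
position: [0.5624, -0.3248, 0.3684]
tool_rot: [0.224, 0.974, -0.004, 0.009]
ft_force: [0.8, 0.2, 0.9]
grip_width: 0.0437
```

>>> move_arm(rows=[35, 0, 0, 0, 0, 0, 0.5, 35, 0, 0, 0, 0, 0, 0.5, 25, 0, 0, 0, 0, 0, 0.5, 0, 0, 0, 0, 0, 0, 0.5, 0, 0, 0, 0, 0, 0, 0.5])

```text
time: 19.8
position: [0.654, -0.322, 0.3581]
tool_rot: [0.224, 0.975, 0.0, -0.001]
ft_force: [-0.2, 0.1, 0.8]
grip_width: 0.0434
```

```bash
python3 - <<'E'
from h import *
o=robot.get_obs();print(o['position'],o['joint_velocities'].round(3))
c=cam('wrist','w12')
I,xs,ys=ortho(c,o,.026,.54,.70,-.44,-.26,.00022)
cv2.imwrite('pics/o12.png',cv2.resize(I[:,:,::-1],None,fx=.8,fy=.8))
look('L12')
for t in ['rack','home','bracket']:
    print(t,[(d,onplane(c,[d['at']],0,o).round(4)) for d in robot.spot_point('wrist',t)[:1]])
E
```

```text
[ 0.65397096 -0.32202848  0.35805301] [-0.015 -0.027  0.018 -0.003  0.009  0.001]
t 19.85 tcp b [  4. -15.] z 0.3586 F [-0.2  0.3 -0.8]
rack [({'at': [294.8, 142.8], 'conf': 0.85}, array([[ 0.6227, -0.3494,  0.    ]]))]
home [({'at': [296.0, 145.9], 'conf': 0.91}, array([[ 0.6276, -0.3499,  0.    ]]))]
bracket [({'at': [332.2, 152.0], 'conf': 0.61}, array([[ 0.6593, -0.3054,  0.    ]]))]
```

View pics/o12.png

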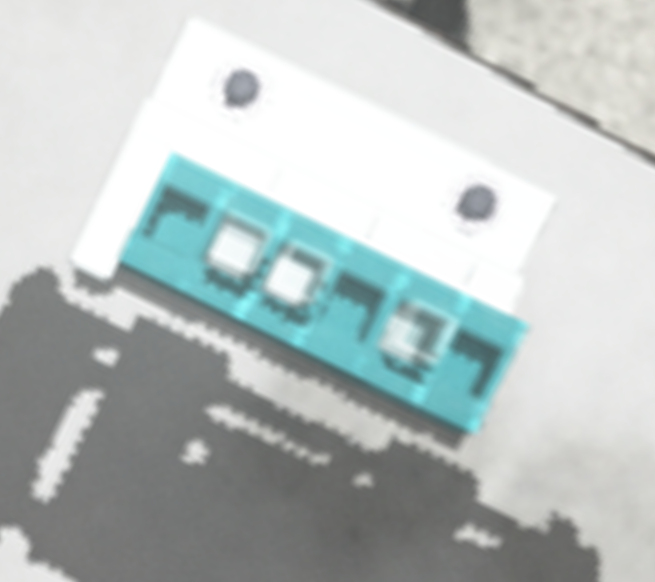

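View pics/w12.png

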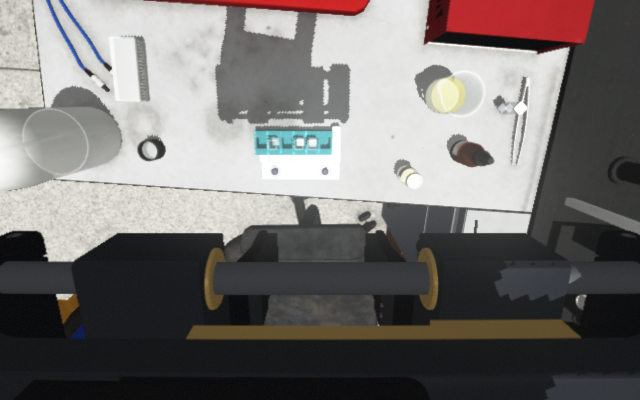

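View pics/L12.png

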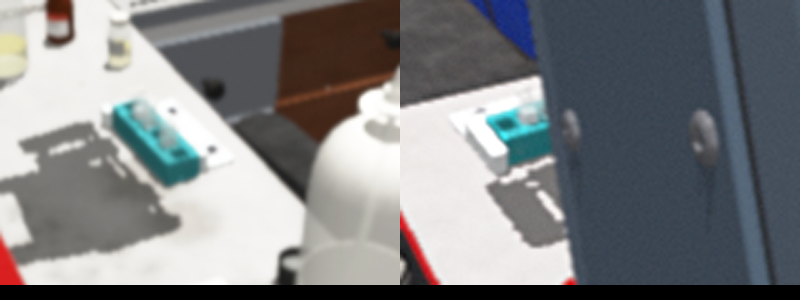

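```bash
python3 -c "
from rig import robot
print(robot.hand_in())"
```

```text
the job is handed in; nothing more can be done
None
```

The rack is home: its long side lies against the fence and its end is against the stop. All three cuvettes are still in their pockets. I handed the job in at about 20 s of the 50 s allowed, with the hand roughly 0.36 m above the bench.

- **Pushing:** With the fingers half open I pushed the long side until it stalled on the fence. I then shut the fingers and pushed the -y end until it stalled on the stop at about 12 N. A last press on the middle of the long side stalled at about 6 N. It stopped at the same tool distance from the fence as the first time (-43.6 and -43.7 mm), so the end push had not opened a gap.
- **Final pictures:** The wrist and scene views show no gap at the fence or the stop. The rack's end overhangs the fence by about 5 mm, as it should. The rack's edge lies within about half a degree of the fence's measured direction. The other things are where they stood as far as the pictures show; I did not measure them again.
- **One disagreement:** In the last picture the networks put the rack's origin about 5 mm from the home point. That is mostly across the fence, where the stalls and the picture show contact. They were similarly far apart on these points earlier, so I went by the contact readings.

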